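Put the spare microscope tube away in its case

TASK

Put the spare microscope tube away in its wooden instrument case. Flip the steel hasp on the front of the case off its staple and swing it right up clear, raise the lid until it stands open upright, then lay the black tube gently into the two V-shaped rests inside, with both rests between its end collars; leave the hasp up, the lid open and the glass beaker undisturbed.

Things in the scene. Friction and masses are not known exactly. Their poses are not given: they have to be found in the camera images.
- case: Plywood instrument case, fixed, 190 deep x 280 wide x 125 mm to the seam (160 to the top of the shut lid), walls 12. Origin: centre of its underside. x points from the front (hasp side) to the back (lid hinges), y along its width, z up. Front face x = -95 mm, lid hinge x = +95, z = 125, V rests x = -25. Fixed stock inside behind the rests (x above 24) is up to 78 high.
- hasp (a joint): Angle of the hasp strap about its knuckle, rad. 0 = hanging flat over the staple (starts at 0 to 0.03), 1.57 = straight out from the front, 2.0 = its stop, slanting up against the lid's overhang. The knuckle is stiff (0.07 N m): the strap stays where it is left. While it hangs over the staple the lid cannot rise.
- hasp_hinge (a point): Axis of the hasp's knuckle at mid-width, on the lid's front edge; with the lid shut at case x = -102, y = 0, z = 135 mm. The axis runs along the case's y.
- hasp_lip (a point): Middle of the turned-out finger lip at the free end of the steel hasp strap (36 wide along case y, 4 thick, 90 mm long, slotted). With the hasp at 0: 8 mm farther out than the knuckle axis and 77 below it, so 15 mm out from the front face, 58 above the table; the lip's end is 26 mm out. Its side edges are free to be pinched (36 mm), but not straight from above: the lid overhangs it.
- staple (a point): Staple: a 6 mm thick steel loop 24 mm high that stands 19 mm out of the case's front face and through the strap's slot. The point is 10 mm out from the face, 92 mm above the table.
- lid (a joint): Angle of the lid about its back hinges, rad. 0 = shut, 1.57 = upright, 1.85 = its stop. The hinges are stiff (0.65 N m): the lid stays where it is left, about 7 N at a knob to lift it. Its 10 mm top board (150 to 160 mm above the table when shut) overhangs the front face by 28 mm; upright it reaches 343 mm up, and the hasp stands on beyond its edge.
- lid_hinge (a point): Middle of the lid's hinge axis (along the case's y), at the back upper edge of the case, 125 mm above the table.
- knob_left (a point): Black round knob on the lid, 28 mm diameter, 43 mm high, of which the upper 20 mm is the full-width head. The point is on its axis, in the head, 30 mm above the lid's top. With the lid shut: case x = -93, y = +85, z = 190 mm.
- knob_right (a point): The same knob at the other end of the lid: with the lid shut at case x = -93, y = -85, z = 190 mm.
- v_rests (a point): Where the tube's centre lies when seated: midway between the two wooden V rests, 98 mm above the table, 27 below the case's rim. Axes as the case's; the tube lies along y. The rests are 90 degree Vs, 14 mm thick, at y = +46 and -46 mm from here, 60 wide, their tops about level with this point; between them it is open to the floor of the case. The tube's collars go outside them.
- tube_mid (a point): Centre of the loose spare microscope tube (on its axis, mid-length): 160 mm long along its own x, 32 mm diameter, black, with a 38 mm collar 18 mm long at each end (124 mm between the collars), about 0.18 kg. It starts lying on the table on its collars, centre 19 mm up. Either end may go either way.
- beaker_rim (a point): Centre of the rim of a loose empty glass beaker, 66 mm diameter, 85 mm high, standing on the table: leave it alone.
Mind the look-alikes: they are no part of the job. There is more than one size of the part that bears tube_mid; the job needs the middle-sized.

How it is judged (in metres and radians):
On the way, in this order (a step that is already met when the one before it is completed fails the run):
1. the hasp is swung off its staple and up past level (value of joint hasp above 1.6 rad), for 0.2 s.
2. the lid is raised to upright (value of joint lid above 1.45 rad), for 0.2 s.
At the end, for the whole second after the job is handed in: Hasp past level (above 1.5 rad), lid upright (above 1.45 rad), and the tube at rest in both V rests, its collars outside them: its centre within 5 mm across, 10 mm along, 2 mm above and 4 mm below the point v_rests, its axis within 0.04 rad of the line of the rests (value of joint hasp above 1.5 rad and value of joint lid above 1.45 rad and x of tube_mid in the frame of v_rests between -0.005 and 0.005 m and y of tube_mid in the frame of v_rests between -0.01 and 0.01 m and z of tube_mid in the frame of v_rests between -0.004 and 0.002 m and angle between the x axis of tube_mid and the y axis of case, either way round below 0.04 rad and linear speed of tube below 0.02 m/s); the robot touches nothing.
It fails at once if the tube is dropped or slammed into the case (faster than 0.5 m/s inside or just above it) (horizontal distance between tube_mid and v_rests below 0.12 m and height (world z) of tube_mid below 0.15 m and linear speed of tube above 0.5 m/s).
It fails at once if the glass beaker is knocked (its rim moved more than 30 mm) (distance of beaker_rim from where it was at the start of the episode above 0.03 m).
It also fails if it takes over 64 s, if anything falls off the work surface, if the arm or the gripper's body presses on something with over 40 N, if the wrist force passes 120 N, or if a joint passes its speed limit or range.

ROBOT

A 7-joint arm with a two-finger parallel gripper is mounted at the origin on the work surface. World frame = base frame: x ahead of the robot, y to its left, z up, the work surface at z = 0. Lengths are in m, angles in degrees, forces in N, time in s.
With the tool pointing down it reaches from about 0.35 to 0.775 m from the base axis. Payload 3.1 kg.
Tool frame: the origin (TCP) lies at the very end of the fingers, on their centre line; the grasp point (between the pads) lies 19 mm behind it; z points along the fingers, y is the line along which they close (so a half turn about z gives the same grasp; the last joint's range is limited). The gripper opens to 85 mm and grips with 20 to 120 N. Pads are 22 mm wide; open, the fingers measure 114 mm over their backs; the gripper's body (76 mm by 85 mm) begins 54 mm behind the grasp point. The pads swing forward as they close: fully open they stand 13 mm farther back than shut.
Start: joints at [-2.389, 17.813, 0.802, 86.603, -0.252, 75.585, -1.558], TCP at [0.55, 0, 0.231] pointing down, gripper open.
Joint ranges: [-154.91, 154.91], [-16.99, 109.72], [-72.82, 74.43], [7.12, 147.25], [-82.49, 262.49], [11.32, 116.49], [-174.64, 174.64]. Speed limits (degrees/s): [159.86, 159.86, 180, 180, 180, 180, 180].

INTERFACE

Orientations are given as a 3x3 rotation matrix whose columns are the frame's x, y, z axes.
In Python, from plant import bot, solver, eyes, order, get_time_s, get_joint_pos, get_joint_vel, get_tau, get_position, get_eef_rot, get_ft_force, get_ft_torque, get_gripper_width, get_gripper_force gives the robot as it stands. Calls block until the motion is done:
- bot.goto(position, orientation): joint-space move of the TCP to a pose.
- bot.move_straight(position, ori=None, feed=0.15, contact_N=None): straight line of the TCP; ori=None keeps the orientation; feed is the mean speed in m/s. With contact_N (N) it stops when the force on the tool has changed by that much, and returns True; else False.
- bot.set_joints(angles): joint-space move.
- bot.move_gripper(opening, f_grip=None): finger opening in m; f_grip is the grip in N (None keeps the last); returns when the fingers have stopped.
- bot.sleep(seconds).
- solver.ik(position, orientation): joint angles nearest the present ones, or None.
- eyes.read_camera(name): name is "scene" or "side" or "wrist"; returns the picture (400x640x3 uint8, red, green, blue); there is no depth.
- eyes.get_calibration(name): a dict with "mtx" (3x3 intrinsics, pixels), "extrinsics" (4x4, takes a point from camera to world coordinates); the wrist camera has in their place "mount" (4x4, takes a point from camera to tool coordinates, whose origin is the TCP and whose axes are the flange's). Camera axes: x right, y down, z forward; pixel columns grow to the right and rows downward; lengths in m; the calibration is good to about 2 mm. A picture is of the moment at which its call begins: read the wrist's pose just before it. get_calibration takes no time and is no camera call.
A pose or a line that the arm cannot do raises bot.PlanningError and nothing moves.
- order.close_job(): hands the job in; it is judged then, once.
Readings, each from a call of its own:
- get_time_s(): time.
- get_joint_pos(): joint angles.
- get_joint_vel(): joint speeds.
- get_tau(): joint torques, N m.
- get_position(): TCP position.
- get_eef_rot(): TCP orientation.
- get_ft_force(): force on the tool from outside, world axes, zero at the start.
- get_ft_torque(): the same for the moment, N m.
- get_gripper_width(): finger opening in m.
- get_gripper_force(): force on a finger pad.
Only numpy, scipy, OpenCV 4.12 (cv2) and the standard library are available. Lean on these libraries where they do the work, as an engineer would, in place of code of your own. Each camera call takes 0.05 s, during which the arm holds its last target. There are 200 camera calls.

## Working session

There is one attempt and no reset: what is moved stays moved. The work goes in short steps, each a Python script; the robot and the scene stay as the last script left them, time stands still between calls to the robot, and variables do not carry over. Pictures are saved under pics/ and viewed, at most 10 in all, crops included, and the job is handed in when it is done.

```bash
mkdir -p pics; ls; python3 - <<'E'
from plant import *
import cv2, numpy as np
np.set_printoptions(precision=4,suppress=True)
for n in ("scene","side"):
    im=eyes.read_camera(n); cv2.imwrite(f"pics/{n}0.png",im[...,::-1]); c=eyes.get_calibration(n); print(n,c["mtx"],c["extrinsics"])
print(eyes.get_calibration("wrist"),get_time_s())
im=eyes.read_camera("wrist"); cv2.imwrite("pics/wrist0.png",im[...,::-1])
E
```

```text
pics
scene [[477.0661   0.     315.9109]
 [  0.     477.0661 204.1687]
 [  0.       0.       1.    ]] [[ 0.6572  0.5506 -0.5148  1.0055]
 [ 0.7537 -0.4765  0.4526 -0.4489]
 [ 0.0039 -0.6854 -0.7281  0.905 ]
 [ 0.      0.      0.      1.    ]]
side [[443.6275   0.     320.0595]
 [  0.     443.6275 204.2638]
 [  0.       0.       1.    ]] [[ 0.9208 -0.2808  0.2708  0.1345]
 [-0.3901 -0.6539  0.6482 -0.8137]
 [-0.005  -0.7025 -0.7117  1.0812]
 [ 0.      0.      0.      1.    ]]
{'mtx': array([[333.3135,   0.    , 312.9474],
       [  0.    , 333.3135, 197.9353],
       [  0.    ,   0.    ,   1.    ]]), 'mount': array([[-0.0006, -0.9574, -0.2887,  0.0738],
       [ 1.    , -0.0006, -0.0003,  0.0011],
       [ 0.0001, -0.2887,  0.9574, -0.1427],
       [ 0.    ,  0.    ,  0.    ,  1.    ]])} 0.1
```

View pics/scene0.png

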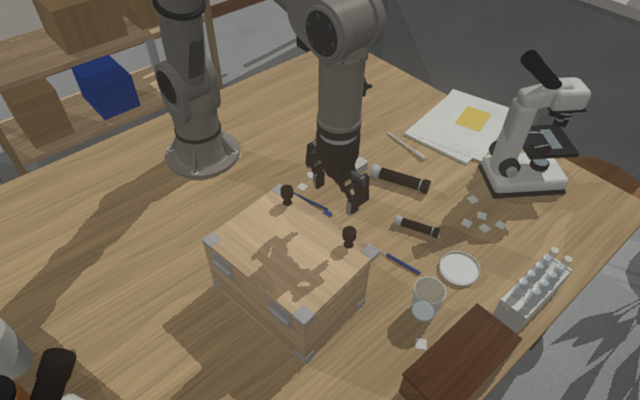

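View pics/side0.png

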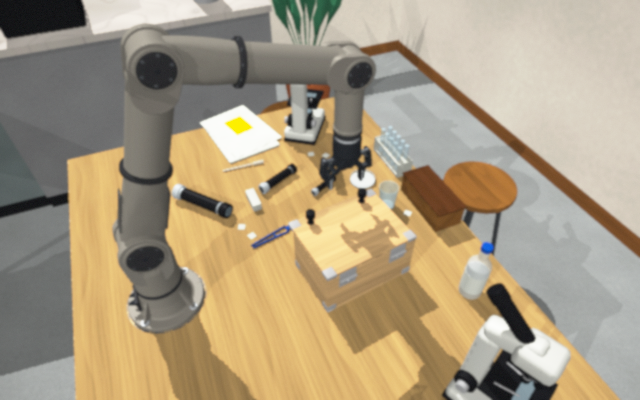

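The scene view shows the case with its knobs at (287,195) and (349,237), dark tubes at (400,178) and (417,226), and the beaker at (428,298). The side view shows knobs at (311,217) and (362,196), and tubes at (200,200), (278,178) and (323,183). The case front faces away from the scene camera.

```bash
cat > h.py <<'E'
from plant import *
import cv2, numpy as np
np.set_printoptions(precision=4,suppress=True)
def ray(n,px,E=None):
    c=eyes.get_calibration(n); E=c["extrinsics"] if E is None else E
    d=E[:3,:3]@np.linalg.inv(c["mtx"])@np.array([px[0],px[1],1.]); return E[:3,3],d/np.linalg.norm(d)
def plane(n,px,z,E=None):
    o,d=ray(n,px,E); return o+d*(z-o[2])/d[2]
def tri(*rs):
    A=sum(np.eye(3)-np.outer(d,d) for o,d in rs); b=sum((np.eye(3)-np.outer(d,d))@o for o,d in rs)
    p=np.linalg.solve(A,b); return p,max(np.linalg.norm(np.cross(p-o,d)) for o,d in rs)
def wrist(name=None):
    p,R=np.array(get_position()),np.array(get_eef_rot()); im=eyes.read_camera("wrist")
    T=np.eye(4);T[:3,:3]=R;T[:3,3]=p
    if name: cv2.imwrite(f"pics/{name}.png",im[...,::-1])
    return im,T@eyes.get_calibration("wrist")["mount"]
def blobs(im,thr=70,amin=40,box=None):
    m=(im.max(2)<thr).astype(np.uint8)
    n,l,s,c=cv2.connectedComponentsWithStats(m)
    return [(l==i,s[i],c[i]) for i in range(1,n) if amin<s[i][4]<6000]
E
python3 - <<'E'
from h import *
for n,wins in (("scene",dict(kl=(275,178,300,208),kr=(338,222,360,250),t1=(365,158,435,195),t2=(390,210,445,240))),("side",dict(kl=(302,206,320,228),kr=(354,186,370,206),tb=(165,180,238,222),tm=(255,160,302,198)))):
    im=cv2.imread(f"pics/{n}0.png")
    for k,(a,b,c,d) in wins.items():
        m=(im[b:d,a:c].max(2)<75).astype(np.uint8); nn,l,s,cc=cv2.connectedComponentsWithStats(m)
        i=1+np.argmax(s[1:,4]); ys,xs=np.where(l==i); r=cv2.minAreaRect(np.c_[xs+a,ys+b].astype(np.float32))
        print(n,k,s[i],cc[i]+[a,b],np.round(r[0],1),np.round(r[1],1),round(r[2],1), plane(n,r[0],.19 if k[0]=='k' else .019))
p=[]
for a,b in (((287,189),(311,213)),((349,232),(362,193))):
    print(tri(ray("scene",a),ray("side",b)))
E
```

```text
scene kl [  6   7  13  21 188] [286.6011 193.9681] [287. 195.] [12. 20.] 0.0 [ 0.4405 -0.0329  0.19  ]
scene kr [  5   5  13  21 217] [348.7834 236.2396] [349. 237.] [20. 12.] 90.0 [ 0.6076 -0.0133  0.19  ]
scene t1 [ 14  10  41  22 451] [398.8137 178.3038] [398.9 178.3] [40.7 11.2] 16.7 [0.4534 0.3335 0.019 ]
scene t2 [ 11   8  31  17 256] [416.0273 226.0391] [416. 226.] [31.   8.2] 18.4 [0.5948 0.2389 0.019 ]
side kl [ 5  4  7 14 72] [310.1667 215.8472] [310.  216.5] [13.  6.] 90.0 [ 0.4298 -0.0345  0.19  ]
side kr [ 5  3  7 13 65] [361.5846 194.1231] [362. 195.] [12.  6.] 90.0 [ 0.5992 -0.0151  0.19  ]
side tb [ 16   9  37  23 392] [198.6454 199.6582] [198.6 199.7] [37.  10.8] 21.8 [0.1673 0.3373 0.019 ]
side tm [ 13   5  28  23 204] [281.4265 176.1029] [281.9 175.9] [ 7.5 31.1] 55.2 [0.4686 0.34   0.019 ]
(array([ 0.4345, -0.0286,  0.1984]), np.float64(0.001638901782156819))
(array([ 0.6013, -0.0086,  0.1934]), np.float64(0.0016244524949990545))
```

View pics/wrist0.png

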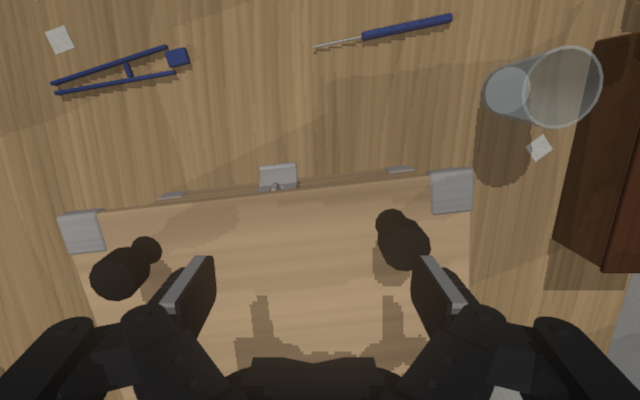

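The wrist view at home shows the hasp end at (277,177), the front lid corners with grey guards at (60,215) and (473,170), and the beaker at (545,90). So the front faces +y. I'll take two higher wrist views covering the front, the knobs and the tubes.

```bash
python3 - <<'E'
from h import *
import pickle
R=np.array(get_eef_rot()); print(R)
Q=np.array([[0,1.,0],[1,0,0],[0,0,-1]])
out=[]
for i,p in enumerate([(0.43,0.20,0.31),(0.55,0.20,0.31)]):
    bot.goto(np.array(p),Q); im,E=wrist(f"w{i}"); out.append((im,E))
pickle.dump(out,open("v.pkl","wb"))
cv2.imwrite("pics/w01.png",cv2.resize(np.vstack([o[0] for o in out])[...,::-1],(480,600),interpolation=cv2.INTER_AREA))
for im,E in out:
    for m,s,c in blobs(im,75,150):
        ys,xs=np.where(m); r=cv2.minAreaRect(np.c_[xs,ys].astype(np.float32)); print(s,c,np.round(r[1],1),round(r[2],1))
print(get_time_s())
E
```

```text
[[-0.0001  1.     -0.0018]
 [ 1.      0.0001 -0.0001]
 [-0.0001 -0.0018 -1.    ]]
[  24    0  133  112 5126] [92.1914 49.1204] [156.4  38.6] 46.0
[374   0  27  31 562] [388.621   13.0516] [31.9 21.9] 73.5
[ 284    4   97   69 2787] [332.7273  38.1191] [ 28.6 100.2] 63.4
[466  89  19  23 267] [476.5356  99.4831] [21.4 15.4] 70.6
[ 133   94   48   44 1318] [155.8088 115.2185] [35.  41.9] 48.4
[ 408   97   63   41 1054] [440.1727 116.3378] [17.  64.2] 65.2
[ 18 248  44  36 378] [ 42.9259 268.4974] [13.8 54.7] 51.0
[ 182    0  116   74 3444] [238.3441  35.3638] [ 34.  118.1] 64.5
[574   0  32  14 227] [590.4185   8.3744] [11.7 33.5] 71.6
[   0   30   61   82 2280] [21.711  74.9461] [85.6 38.2] 45.0
[372  89  18  23 253] [380.8103 100.3439] [21.5 13. ] 68.2
[  33   94   55   44 1641] [ 59.4826 115.9129] [43.8 43.1] 45.0
[ 315   97   62   42 1047] [345.4957 117.4107] [17.1 61.6] 64.2
[  0 249  28  87 682] [ 16.085  290.9091] [27. 86.] 0.0
1.7667
```

View pics/w01.png

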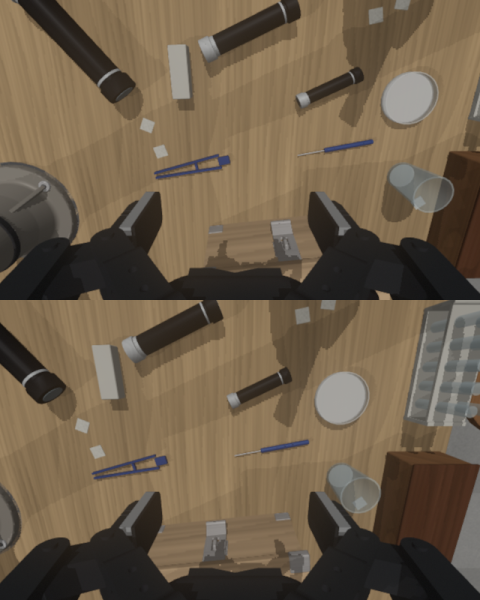

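The wrist pair shows three tubes. The middle one has its white collar at about (277,65) and its black end at about (395,12) in full-resolution view 0. The hasp is near (375,310) in view 0 and (288,310) in view 1. I'll crop the hasp for exact pixels and measure the tube, knobs and beaker.

```bash
python3 - <<'E'
from h import *
import pickle
o=pickle.load(open("v.pkl","rb"))
a=cv2.resize(o[0][0][280:360,265:425],None,fx=3.75,fy=3.75,interpolation=cv2.INTER_CUBIC)
b=cv2.resize(o[1][0][275:355,205:365],None,fx=3.75,fy=3.75,interpolation=cv2.INTER_CUBIC)
cv2.imwrite("pics/hasp.png",np.vstack([a,b])[...,::-1])
# tube end-to-end in view 0: bright collar + dark parts
for k,(im,E) in enumerate(o):
    bl=[r for r in blobs(im,75,2000) if r[1][1]<10 and 180<r[1][0]<300][0]
    ys,xs=np.where(bl[0]); P=np.c_[xs,ys].astype(float); c=P.mean(0); u=np.linalg.svd(P-c,full_matrices=False)[2][0]; t=(P-c)@u
    e=[c+u*t.min(),c+u*t.max()]; W=[plane("wrist",q,.019,E) for q in e]; print(k,"dark body",e,W,np.linalg.norm(W[0]-W[1]))
    g=(im.min(2)>150).astype(np.uint8); n,l,s,cc=cv2.connectedComponentsWithStats(g)
    for i in range(1,n):
        if s[i][4]>100 and cc[i][1]<120: print("  bright",s[i],cc[i],plane("wrist",cc[i],.019,E))
# beaker base rough (scene) 
print("beaker",tri(ray("wrist",(433*4/3,194*4/3),o[0][1]),ray("wrist",(360*4/3,(493-300)*4/3),o[1][1])))
E
```

```text
0 dark body [array([376.899 ,  15.6166]), array([287.4821,  61.1685])] [array([0.5069, 0.3624, 0.019 ]), array([0.4016, 0.3134, 0.019 ])] 0.11616693645522519
  bright [265  50  23  18 239] [275.2218  58.3264] [0.3869 0.3167 0.019 ]
  bright [ 224   60   27   70 1255] [237.439   89.6956] [0.3389 0.2809 0.019 ]
1 dark body [array([291.8562,   8.741 ]), array([186.1498,  61.3311])] [array([0.5274, 0.3697, 0.019 ]), array([0.3987, 0.3138, 0.019 ])] 0.14034418125839113
  bright [163  51  15  15 144] [170.0903  58.6806] [0.3797 0.3168 0.019 ]
beaker (array([0.7538, 0.0834, 0.0841]), np.float64(0.0013115918863052956))
```

View pics/hasp.png

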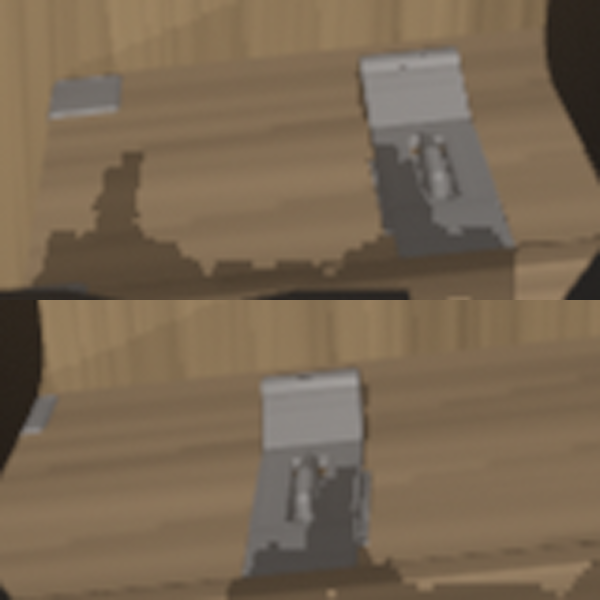

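The crop shows the lip's outer edge running from (360.5,296) to (387,293.3) in view 0 and from (275,296.3) to (300.5,293.7) in view 1.

```bash
python3 - <<'E'
from h import *
import pickle
o=pickle.load(open("v.pkl","rb")); E0,E1=o[0][1],o[1][1]
w=lambda a,b:tri(ray("wrist",a,E0),ray("wrist",b,E1))
L=w((360.5,296),(274.9,296.3)); Rr=w((387.1,293.3),(300.5,293.7)); print("lip corners",L,Rr,np.linalg.norm(L[0]-Rr[0]))
print("lip/case seam lower band", w((265+372/3.75,280+125/3.75),(205+263/3.75,275+150/3.75)), w((265+470/3.75,280+118/3.75),(205+358/3.75,275+142/3.75)))
kr=tri(ray("scene",(287,195)),ray("side",(310,216.5)))[0]; kl=tri(ray("scene",(349,237)),ray("side",(362,195)))[0]
print("knobs",kr,kl,np.linalg.norm(kl-kr))
y=(kl-kr)[:2]; y/=np.linalg.norm(y); x=np.array([y[1],-y[0]]); mid=(kl+kr)[:2]/2
O=mid+.093*x; print("yaw y-axis",np.degrees(np.arctan2(y[1],y[0])),"origin",O,"pred lip end",O-.121*x,"lip yaw",np.degrees(np.arctan2(*(Rr[0]-L[0])[[1,0]])))
# lid corners in the scene image: hinge side lid corners (top z=.160)
for q in [(210,240),(300,318),(376,250)]: print(q,plane("scene",q,.160))
th=np.arctan2(y[1],y[0])
cy=np.r_[y,0]; cx=np.r_[x,0]
def ori(tilt,flip=1):   # tool z in case frame: cos(t) down, sin(t) towards +x ; closing axis = +-cy
    z=np.sin(tilt)*cx-np.cos(tilt)*np.array([0,0,1.]); yy=cy*flip; return np.c_[np.cross(yy,z),yy,z]
for f in (1,-1):
  print("hasp",f,[solver.ik(np.r_[O,0]+cx*-.108+np.array([0,0,.055]),ori(np.radians(t),f)) is not None for t in (30,45,60,75)],
   "open",[solver.ik(np.r_[O,0]+cx*-.165+np.array([0,0,.145]),ori(np.radians(t),f)) is not None for t in (30,45,60,75)])
  for s in (.085,-.085):
    print("lid",f,s,[[solver.ik(np.r_[O,0]+cx*(.095+np.cos(a)*-.188+np.sin(a)*.065)+cy*s+np.array([0,0,.125-.015+np.cos(a)*.065+np.sin(a)*.188]),ori(np.radians(t),f)) is not None for a in (0,.5,1,1.3,1.65)] for t in (-30,0,30)])
E
```

```text
lip corners (array([0.4974, 0.0069, 0.0475]), np.float64(0.0002836160788066378)) (array([0.5332, 0.0134, 0.0512]), np.float64(0.0002316687480559179)) 0.036604286149413086
lip/case seam lower band (array([ 0.4998, -0.0059,  0.0702]), np.float64(0.0005552095294227244)) (array([ 0.5338, -0.0009,  0.0729]), np.float64(0.0003654853294441026))
knobs [ 0.4328 -0.027   0.1807] [ 0.6032 -0.0084  0.1823] 0.17139822523366463
yaw y-axis 6.220805493640521 origin [ 0.5281 -0.1102] pred lip end [0.515  0.0101] lip yaw 10.303584476535903
(210, 240) [ 0.4143 -0.2107  0.16  ]
(300, 318) [ 0.6669 -0.1868  0.16  ]
(376, 250) [0.6496 0.0222 0.16  ]
hasp 1 [True, True, True, True] open [True, True, True, True]
lid 1 0.085 [[True, True, True, True, False], [True, True, True, True, True], [True, True, True, True, True]]
lid 1 -0.085 [[True, True, True, True, True], [True, True, True, True, True], [True, True, True, True, True]]
hasp -1 [True, True, True, True] open [True, True, True, True]
lid -1 0.085 [[True, True, True, True, False], [True, True, True, True, True], [True, True, True, True, True]]
lid -1 -0.085 [[True, True, True, True, True], [True, True, True, True, True], [True, True, True, True, True]]
```

Everything agrees: the lip end measures (0.515, 0.010), as predicted from the knobs; knob spacing is 171 mm (170 expected); and the tube length is 160 mm. Next I'll pinch the hasp and swing it.

```bash
cat >> h.py <<'E'
TH=np.radians(6.2); O=np.array([.5281,-.1102,0]); cy=np.array([np.cos(TH),np.sin(TH),0]); cx=np.array([np.sin(TH),-np.cos(TH),0]); cz=np.array([0,0,1.])
C=lambda x,y,z: O+cx*x+cy*y+cz*z
tz=lambda t: np.sin(t)*cx-np.cos(t)*cz
def ori(deg):
    z=tz(np.radians(deg)); return np.c_[np.cross(cy,z),cy,z]
E
python3 - <<'E'
from h import *
T=65; Z=tz(np.radians(T)); d=.009; r=np.hypot(8,77)/1e3; f0=np.arctan2(8,77)
lip=lambda a: C(-.102-r*np.sin(a+f0),0,.135-r*np.cos(a+f0))
bot.move_gripper(.065,25)
bot.goto(lip(0)-Z*.09,ori(T))
print(bot.move_straight(lip(0)+Z*d,feed=.08,contact_N=5), get_position(), C(0,0,0))
bot.move_gripper(.02,25); print("w",get_gripper_width(),get_gripper_force(),get_ft_force())
if .03<get_gripper_width()<.042:
    off=np.array(get_position())-lip(0); print("off",off)
    for a in np.arange(.15,1.95,.15):
        bot.move_straight(lip(a)+off,feed=.08); 
        print(round(a,2),get_ft_force(),get_gripper_width())
    im=eyes.read_camera("side"); cv2.imwrite("pics/side1.png",im[100:350,200:500,::-1].repeat(2,0).repeat(2,1))
print(get_time_s())
E
```

```text
False [ 0.5174 -0.0081  0.0541] [ 0.5281 -0.1102  0.    ]
w 0.034864605033121505 28.76257570576854 [-2.2359  1.2966 -0.0765]
off [ 0.0002 -0.0079 -0.0038]
0.15 [-1.1887 -1.8764  2.5213] 0.03511653405137337
0.3 [-2.4277 -3.3719  4.5448] 0.03476588456628982
0.45 [-2.259  -4.3419  4.56  ] 0.03474351511586477
0.6 [-1.3871 -4.9554  2.871 ] 0.035254989385847126
0.75 [-2.2386 -4.9711  2.9061] 0.03525504913837968
0.9 [-1.653  -6.6294  2.4012] 0.03458176370385257
1.05 [-1.9576 -6.3274  1.4212] 0.03511965580316893
1.2 [-2.0097 -5.4619  0.1706] 0.03504824246838993
1.35 [-1.9865 -5.5299 -1.7077] 0.03543521041521604
1.5 [-3.3248 -3.8691 -1.2352] 0.034862942821598075
1.65 [-4.4791 -1.6554 -1.4993] 0.03485612006302797
1.8 [-5.8718  1.5151 -0.6238] 0.035047143809081714
8.4083
```

```bash
python3 - <<'E'
from h import *
Z=tz(np.radians(65)); r=np.hypot(8,77)/1e3; f0=np.arctan2(8,77)
lip=lambda a: C(-.102-r*np.sin(a+f0),0,.135-r*np.cos(a+f0))
p=np.array(get_position()); bot.move_straight(p+lip(1.9)-lip(1.8),feed=.05); print(get_ft_force())
bot.move_gripper(.06); p=np.array(get_position())
bot.move_straight(p-Z*.1,feed=.2)
bot.goto(C(-.093,-.085,.27)-cx*.03,ori(0))
im,E=wrist("w2"); import pickle; pickle.dump((im,E),open("v2.pkl","wb"))
print(get_time_s(),get_position())
E
```

```text
[-4.6269  0.073  -0.5113]
10.6833 [0.4295 0.0049 0.2681]
```

View pics/w2.png

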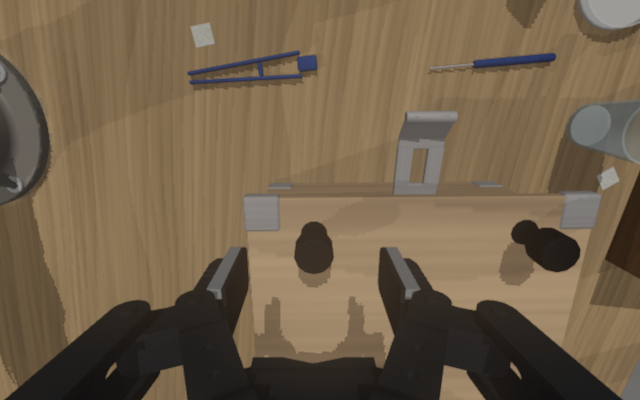

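The picture shows the hasp standing out past level at (425,150), with the slot clear of the staple. The right knob's head is at (314,252), and the lid edge is parallel to the image rows, so the yaw is right. I'll check the knob position, then lift the lid.

```bash
python3 - <<'E'
from h import *
import pickle
im,E=pickle.load(open("v2.pkl","rb"))
k=plane("wrist",(314,253),.203,E); print("knob",k,"pred",C(-.093,-.085,.203))
k2=plane("wrist",(553,249),.203,E); print("knobL",k2,C(-.093,.085,.203))
kn=C(-.093,-.085,.190); 
if np.linalg.norm((k-kn)[:2])<.008:
    bot.goto(np.r_[kn[:2],.235],ori(0))
    print(bot.move_straight(np.r_[kn[:2],.172],feed=.1,contact_N=6))
    bot.move_gripper(.015,70); print("w",get_gripper_width(),get_gripper_force(),get_ft_force(),get_position())
print(get_time_s())
E
```

```text
knob [ 0.434  -0.0248  0.203 ] pred [ 0.4336 -0.0269  0.203 ]
knobL [ 0.596  -0.0039  0.203 ] [ 0.6026 -0.0086  0.203 ]
False
w 0.025960947385563128 68.34840815332427 [-3.3145 -0.8182  5.6149] [ 0.4328 -0.027   0.1729]
12.175
```

```bash
python3 - <<'E'
from h import *
p=np.array(get_position()); g0=p-.019*cz
g0=p+.019*cz   # grasp point above TCP (tool down)
h=C(.095,-.085,.125); rel=g0-h; rx,rz=rel@cx,rel@cz; s=rel@cy; print(rx,rz,s)
for i,a in enumerate(np.linspace(0,1.64,15)[1:]):
    T=-28*a/1.64
    g=h+cx*(rx*np.cos(a)+rz*np.sin(a))+cy*s+cz*(rz*np.cos(a)-rx*np.sin(a))
    bot.move_straight(g+.019*tz(np.radians(T)),ori(T),feed=.12)
    f=np.array(get_ft_force()); print(round(a,2),f,round(get_gripper_width(),4))
    if np.linalg.norm(f)>45: print("STOP"); break
im=eyes.read_camera("scene"); cv2.imwrite("pics/scene1.png",im[...,::-1]); print(get_time_s(),get_joint_pos())
E
```

```text
-0.1879693885997497 0.06694215048878213 -0.0007172440308657034
0.12 [ 2.0391 -0.4227 -3.1005] 0.0256
0.23 [ 0.6391  0.0147 -2.3632] 0.0257
0.35 [ 1.9671  0.0989 -2.8547] 0.0259
0.47 [ 3.5631  0.2847 -2.5735] 0.0259
0.59 [ 4.534  -0.1208 -3.8013] 0.0257
0.7 [ 4.8553  0.2927 -3.4578] 0.0259
0.82 [ 4.2649  0.7572 -2.742 ] 0.0257
0.94 [ 6.0377  0.5073 -2.1718] 0.0258
1.05 [ 5.2413  1.2746 -2.0982] 0.0259
1.17 [ 5.865   1.6889 -0.7733] 0.0256
1.29 [ 5.3372  0.685  -0.6408] 0.0256
1.41 [ 6.7677  0.9184 -0.9594] 0.0253
1.52 [ 6.251  -0.8994 -0.3983] 0.026
1.64 [ 7.6261 -1.7804  1.5928] 0.0262
17.0167 [ 26.1567  32.6809  27.9939  65.3339 -30.203  108.6971  55.9663]
```

View pics/scene1.png

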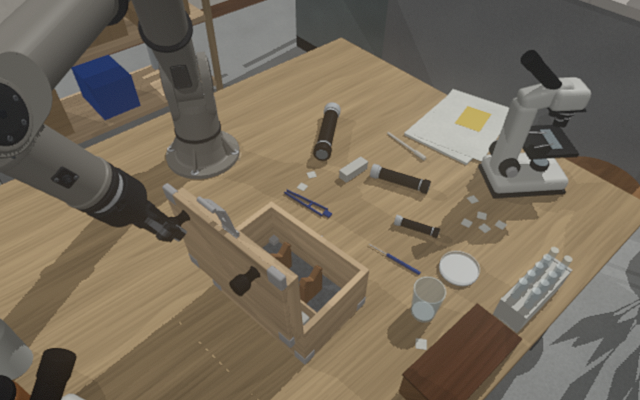

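The scene view shows the lid upright, the hasp still out from its edge at (222,215), both V rests visible inside, and the beaker untouched at (428,298). I'll release, go over the lid, and look straight down on the tube.

```bash
python3 - <<'E'
from h import *
import pickle
bot.move_gripper(.06); p=np.array(get_position()); Z=np.array(get_eef_rot())[:,2]
bot.move_straight(p-Z*.06,feed=.15)
q=np.array(get_position()); 
bot.move_straight(np.r_[q[:2],.47],ori(0),feed=.3)
bot.move_straight(C(-.20,-.085,.47),ori(0),feed=.35)
print(get_time_s(),get_position())
u=np.array([.917,.398,0]); u/=np.linalg.norm(u)
def down(u): return np.c_[u,np.cross([0,0,-1.],u),[0,0,-1.]]
pose=np.array([.455,.338,.25])+.035*u
c=[(s,solver.ik(pose,down(s*u)),solver.ik(C(-.025,0,.08),down(s*cy))) for s in (1,-1)]; print(c)
bot.goto(pose,down(u)); im,E=wrist("w3"); pickle.dump((im,E),open("v3.pkl","wb")); print(get_time_s(),get_position())
E
```

```text
19.9083 [0.4223 0.0772 0.4692]
[(1, array([ -35.984 ,   23.516 ,   -2.2088,   75.958 ,    0.8933,   80.5427,
       -104.6943]), array([ -5.7473,  24.0019,  17.1472, 101.8374,  -8.3773,  55.4019,
       -69.0263])), (-1, array([-29.504 ,  24.035 , -11.8898,  75.6575,   4.8765,  80.7992,
        72.2917]), array([ -0.3871,  23.6062,  10.1143, 101.6245,  -4.9131,  55.1958,
       107.9052]))]
21.475 [0.4883 0.3508 0.2509]
```

View pics/w3.png

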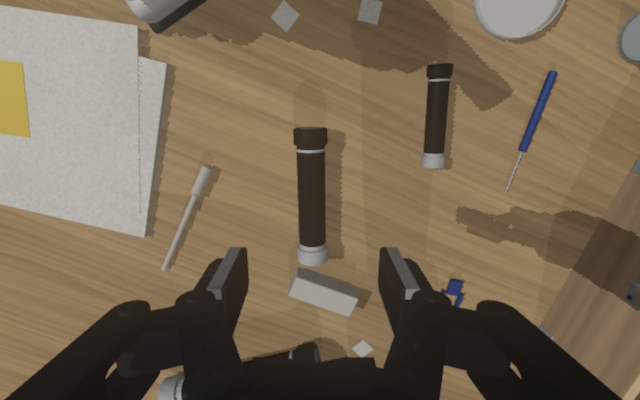

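The tube lies upright in the image: collar rings at about (311,151) and (312,245), ends at (310,128) and (313,264), with clear space on both sides for the fingers.

```bash
python3 - <<'E'
from h import *
import pickle
im,E=pickle.load(open("v3.pkl","rb")); o=pickle.load(open("v.pkl","rb"))
print(im[120:270:1,311].max(1).tolist())
m=im.max(2)<75
mids=[]
for r in (165,180,195,210,225,235):
    xs=np.where(m[r,280:345])[0]+280; mids.append((xs.mean(),r)); print(r,xs.min(),xs.max())
W=np.array([plane("wrist",q,.024,E) for q in mids]); d=W[-1]-W[0]; print("axis yaw",np.degrees(np.arctan2(-d[1],-d[0])))
for a,b in (((311,151),(312,245)),((310,128),(313,264))):
    A,B=plane("wrist",a,.036,E),plane("wrist",b,.036,E); print(A,B,(A+B)/2,np.linalg.norm(A-B))
# height check: far black ring end corner across views 1 & 3 (inner end of white collar)
print(tri(ray("wrist",(312,245),E),ray("wrist",(186.1,61.3),o[1][1]),ray("wrist",(287.5,61.2),o[0][1])))
E
```

```text
[144, 145, 145, 145, 146, 147, 126, 86, 76, 66, 54, 56, 56, 55, 55, 55, 55, 54, 55, 54, 53, 54, 54, 53, 54, 53, 53, 53, 54, 62, 130, 155, 141, 97, 53, 54, 52, 53, 53, 53, 52, 53, 52, 53, 53, 53, 52, 53, 52, 52, 53, 52, 52, 52, 51, 52, 51, 51, 51, 52, 52, 51, 51, 52, 52, 52, 52, 52, 51, 51, 51, 52, 51, 51, 51, 52, 52, 51, 51, 52, 51, 52, 51, 52, 51, 51, 51, 51, 51, 52, 52, 52, 51, 51, 51, 51, 52, 52, 52, 52, 53, 52, 52, 52, 52, 52, 52, 52, 53, 52, 54, 51, 52, 52, 52, 53, 52, 52, 53, 53, 53, 53, 53, 53, 52, 53, 57, 132, 159, 159, 157, 139, 126, 147, 157, 154, 153, 155, 157, 157, 155, 154, 153, 153, 154, 153, 140, 130, 133, 128]
165 298 324
180 298 324
195 298 324
210 299 324
225 299 324
235 300 325
axis yaw 24.429262621946314
[0.5058 0.3601 0.036 ] [0.405  0.3157 0.036 ] [0.4554 0.3379 0.036 ] 0.11012369381945258
[0.5276 0.3707 0.036 ] [0.3828 0.3048 0.036 ] [0.4552 0.3378 0.036 ] 0.15909097362120525
(array([0.4015, 0.3132, 0.0266]), np.float64(0.0008562830784473578))
```

The tube centre is (0.455, 0.338), yaw 24.4°, length 159 mm. I'll grasp it, carry it over the case, and look before lowering.

```bash
cat >> h.py <<'E'
def down(u): return np.c_[u,np.cross([0,0,-1.],u),[0,0,-1.]]
E
python3 - <<'E'
from h import *
a=np.radians(24.4); u=np.array([np.cos(a),np.sin(a),0]); c=np.array([.4553,.3378,0])
bot.goto(c+.09*cz,down(u)); print(bot.move_straight(c+.005*cz,feed=.08,contact_N=5),get_position())
bot.move_gripper(.02,45); print("w",get_gripper_width(),get_gripper_force())
bot.move_straight(c+.02*cz,feed=.05); bot.move_straight(c+.22*cz,feed=.2); print("w",get_gripper_width(),get_ft_force(),get_ft_torque())
if get_gripper_width()>.027:
    bot.move_straight(C(-.025,0,.24),down(cy),feed=.2); print(get_position(),C(-.025,0,.24))
    im,E=wrist("w4"); sc=eyes.read_camera("scene")[120:370,180:480]
    cv2.imwrite("pics/mix.png",np.vstack([im,np.pad(sc[:200],((0,0),(170,170),(0,0)))])[...,::-1]); import pickle; pickle.dump((im,E),open("v4.pkl","wb"))
print(get_time_s())
E
```

```text
False [0.4558 0.3382 0.0057]
w 0.030592272471417457 44.49869513511658
w 0.030460205628818165 [ 0.0678 -0.4416 -0.4878] [-0.0383  0.0123  0.045 ]
[ 0.5254 -0.084   0.2399] [ 0.5254 -0.0853  0.24  ]
27.7417
```

View pics/mix.png

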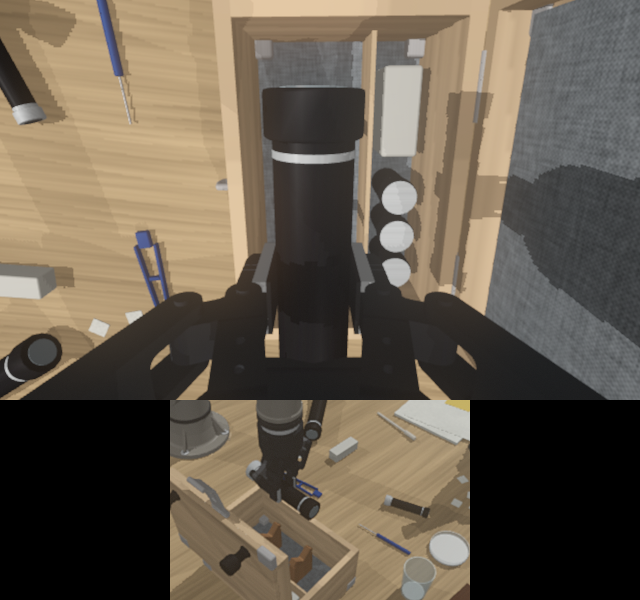

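The tube is held level and square to the case. The case's inner rim corners are at (233,18) and (469,16). I'll use them to check the case pose at rim height before lowering.

```bash
python3 - <<'E'
from h import *
import pickle
im,E=pickle.load(open("v4.pkl","rb"))
for q in ((233,18),(469,16)):
    p=plane("wrist",q,.125,E)-O; print("case",p@cx,p@cy)
# tube axis & rings in hand
m=im.max(2)<75
mids=[((np.where(m[r,255:375])[0]+255).mean(),r) for r in (175,190,205,220,230)]
W=np.array([plane("wrist",q,.225,E)-O for q in mids]); print("tube x, y",np.c_[W@cx,W@cy])
for r in (88,157): p=plane("wrist",(314,r),.237,E)-O; print(r,p@cx,p@cy)
E
```

```text
case -0.08222560509122176 0.12752545527411036
case 0.0813725733002665 0.12896883311475715
tube x, y [[-0.0259  0.0389]
 [-0.0265  0.0314]
 [-0.0262  0.0237]
 [-0.025   0.0157]
 [-0.0264  0.0103]]
88 -0.026106585851322046 0.07861154806092284
157 -0.026039308210900402 0.04977550105214839
```

The case pose and the tube both check to about 1 mm. Now lower it gently until contact and release.

```bash
python3 - <<'E'
from h import *
R=down(cy)
bot.move_straight(C(-.025,.001,.11),R,feed=.1)
print(bot.move_straight(C(-.025,.001,.081),R,feed=.02,contact_N=4),get_position(),"expected z .0847",get_ft_force())
bot.sleep(.3); print(get_ft_force())
E
```

```text
True [ 0.5263 -0.0853  0.085 ] expected z .0847 [ 0.1692 -0.1801  4.1627]
[-0.5402  0.1907  5.6095]
```

```bash
python3 - <<'E'
from h import *
bot.move_gripper(.046); bot.sleep(.2)
p=np.array(get_position()); bot.move_straight(p+.05*cz,feed=.06); bot.move_straight(p+.17*cz,feed=.2)
im,E=wrist("w5"); bot.move_straight(C(-.24,-.02,.30),feed=.25)
sc=eyes.read_camera("scene"); sd=eyes.read_camera("side")
cv2.imwrite("pics/fin.png",np.vstack([cv2.resize(im,(560,350)),np.hstack([sc[140:380,180:460],sd[110:350,260:540]])])[...,::-1])
m=im.max(2)<75
n,l,s,c=cv2.connectedComponentsWithStats(m.astype(np.uint8))
mids=[((np.where(m[r,270:360])[0]+270).mean(),r) for r in (170,190,210,230)]
W=np.array([plane("wrist",q,.103,E)-O for q in mids]); print(np.c_[W@cx,W@cy]); print(get_time_s(),get_ft_force())
E
```

```text
[[-0.0251  0.0104]
 [-0.0247 -0.0082]
 [-0.0247 -0.0274]
 [-0.0246 -0.0473]]
34.0333 [-0.2857 -0.0385 -0.57  ]
```

View pics/fin.png

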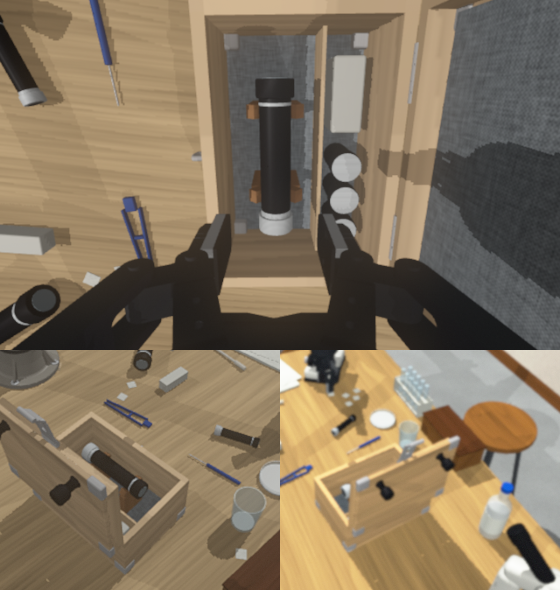

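The tube lies in both V rests with its collars outside them (rests at about (275,110) and (275,187)). Its axis is at case x = -25 mm, parallel to y. The lid is upright, the hasp is up, the beaker stands where it was, and the arm is clear.

```bash
python3 -c "
from plant import *
print(order.close_job())"
```

```text
the job is handed in; nothing more can be done
None
```

I handed the job in at about 34 s: the tube lies in both V rests with its collars outside them, the hasp is up, the lid stands open and the beaker is undisturbed; no verdict came back.

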